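# Seat a lino block in the cutting board and throw the toggle clamp

## Task

Get the lino block ready for cutting: push it across the plywood board with your fingertips until it sits flush against both wooden fences, then push the clamp's red handle over, away from the block, and press it down past its dead point until it snaps into lock with the rubber pad bearing on the block. Only push: do not pick up or tip the block, leave the tools and ink tins where they are, and take the hand away at the end.

Things in the scene. Friction and masses are not known exactly. Their poses are not given: they have to be found in the camera images.
- board: Plywood cutting board screwed to the bench, 325 x 240 x 18 mm. Origin on its underside (top face at z = 18 mm); x points from the block side to the clamp side, y across, z up; it spans x -150 to 175, y -105 to 135 mm. Two beech fences 14 mm high: the back fence's face is at x = 20 mm (runs along y, -105 to 100 mm), the side fence's face at y = -65 mm (runs along x, -134 to 6 mm).
- home (a point): The point of the board's top face under the block's centre when the block is home in the corner of the two fences: x = -25, y = 0, z = 18 mm in the board's frame, same axes.
- bar_pin (a point): Pin of the clamp's bar, at x = 46, y = 0, z = 60 mm of the board, same axes. The steel hold-down toggle clamp stands on the line y = 0 behind the back fence. Open, its bar (58 mm) stands up from here, its spindle pointing to -x (reaches 65 mm up and 40 mm towards -x). Shut, it lies level along -x, over the fence and the block.
- block: Lino block, loose on the board: 90 mm along its x, 130 mm along its y, 22 mm thick, about 0.2 kg, wood with a grey-green face and a carved sprig. Origin at the centre of its underside. Starts 18 to 45 mm short of the back fence and 15 to 40 mm off the side fence, turned up to 0.2 rad. Home: its +x edge against the back fence, its -y edge against the side fence.
- handle_end (a point): Centre of the end face of the clamp's red handle; z out along the handle, x the way it is pushed to shut. Red grip: 90 mm back from here, 18 mm wide (y), 14 mm thick (x), then 50 mm of steel stem to its pin on the bar. In the board's frame, y = 0: open near x 57 to 78, z 215 mm, handle upright; it goes over to +x and down through x 134, z 189 mm; locked at x 174, z 92 mm, nearly level.
- clamp_handle (a joint): Angle of the red handle relative to the clamp's bar (rad): 0 fully open, starts at 0 to 0.37; beyond about 1.7 it sinks by its own weight until the pad meets the block at about 2.2; from there it takes about 5 N at the end of the grip. Dead point at about 2.65, then it snaps by itself on to its stop at 2.85 and stays; short of the dead point it springs back.
- clamp_pad: Spring-loaded domed black rubber pad at the end of the clamp's bar, 16 mm across. Origin on the middle line of the bar, 50 mm from its pin; the pad's face is 27.5 mm from it along -z when unloaded. Shut, it bears on the block 24 mm in from the block's back edge, on y = 0, with about 20 N.
- gouge: carving gouge lying on the board behind the back fence: pear-shaped wooden handle and a thin steel shaft, 110 mm long, 25 mm high; origin on its underside near the middle
- slipstone: grey sharpening stone 75 x 26 x 11 mm lying on the board on the other side of the clamp; origin at the centre of its underside
- brayer: hand roller with a 38 mm black rubber roll 100 mm wide and a wooden handle, 160 mm long, lying on the bench; origin under its middle
- tin_red: open ink tin with red ink, 80 mm across, 55 mm high; origin at the centre of its underside
- tin_blue: open ink tin with blue ink, 80 mm across, 55 mm high; origin at the centre of its underside
- baren: black rubbing disc 112 mm across with a wooden grip on top, 31 mm high; origin at the centre of its underside
- knife: ink knife with a wooden handle and a broad steel blade, 210 mm long, 16 mm high, lying on the bench; origin under its middle
Things that resemble listed ones, but are neither listed nor needed, are in the scene too. What is shaped like the block but purple or turquoise is not meant.

How it is judged:
On the way, in this order (a step that is already met when the one before it is completed fails the run):
1. the block is flush against both fences, with the clamp still open (x of block in the frame of board between -0.0275 and -0.022 m and y of block in the frame of board between -0.003 and 0.0025 m and angle between the x axis of block and the x axis of board, either way round below 0.03 rad and z of block in the frame of board below 0.0205 m and value of joint clamp_handle below 2 rad), for 0.2 s.
2. the handle is past its dead point on its stop and the pad presses on the block (value of joint clamp_handle above 2.79 rad and contact force between clamp_pad and block above 12 N), for 0.3 s.
At the end, for the whole second after the job is handed in: The block lies flat on the board within 2.5 mm of the back and side fences and square to them within 0.03 rad, at rest; the clamp's handle is past the dead point on its stop (joint above 2.79 rad) and its pad presses on the block with more than 12 N (all of step 2 and x of block in the frame of board between -0.0275 and -0.022 m and y of block in the frame of board between -0.003 and 0.0025 m and angle between the x axis of block and the x axis of board, either way round below 0.03 rad and z of block in the frame of board below 0.0205 m and linear speed of block below 0.01 m/s); the robot touches nothing.
It fails at once if the block is lifted off the board or tipped (z of block in the frame of board above 0.026 m or angle between block's own z axis and vertical above 0.15 rad).
It fails at once if a tool or ink tin is pushed away or picked up (moved more than 15 mm) (distance of any of gouge, slipstone, brayer, tin_red, tin_blue, baren, knife from where it was at the start of the episode above 0.015 m).
It also fails if it takes over 67 s, if anything falls off the work surface, if the arm or the gripper's body presses on something with over 40 N, if the wrist force passes 120 N, or if a joint passes its speed limit or range.

## Robot

A 6-joint arm with a two-finger parallel gripper is mounted at the origin on the work surface. World frame = base frame: x ahead of the robot, y to its left, z up, the work surface at z = 0. Lengths are in m, angles in rad, forces in N, time in s.
With the tool pointing down it reaches from about 0.325 to 0.75 m from the base axis. Payload 7.6 kg.
Tool frame: the origin (TCP) lies midway between the tips of the shut fingers; the grasp point (between the pads) lies 19 mm behind it; z points along the fingers, y is the line along which they close (so a half turn about z gives the same grasp; the last joint's range is limited). The gripper opens to 85 mm and grips with 20 to 120 N. Pads are 22 mm wide; open, the fingers measure 114 mm over their backs; the gripper's body (76 mm by 85 mm) begins 54 mm behind the grasp point. The pads swing forward as they close: fully open they stand 13 mm farther back than shut.
Start: joints at [1.133, 0.052, 1.401, -0, 1.689, -0.07], TCP at [0.189, 0.49, 0.231] pointing down, gripper open.
Joint ranges: [-2.9, 2.9], [-0.91, 2.17], [0.12, 2.37], [-1.06, 4.2], [0.26, 2.73], [-2.93, 2.93]. Speed limits (rad/s): [2.57, 2.57, 3.01, 3.14, 3.14, 3.14].

## Interface

Orientations are given as [roll, pitch, yaw] about the fixed x, y, z axes, in that order (R = Rz(yaw) Ry(pitch) Rx(roll)).
In Python, from bench import bot gives the robot as it stands.
- The arm moves only by the shell command python3 -m jog 'ROWS' [FORCE]. ROWS is JSON, one flat list of numbers, 7 for each row, row after row: the shift along the tool's x, y, z in m, then the turn, a rotation vector about the tool's x, y, z in rad, then the gripper command: -1 is fully open, 1 is shut, values between are in proportion. In form: [tx, ty, tz, wx, wy, wz, fingers, tx, ty, tz, wx, wy, wz, fingers, ...]. A call has 1 to 5 rows; each row shifts and turns the commanded pose from where the row before left it, along the tool's axes as they then stand; what a row does not reach is not made up. A row lasts 1/12 s, in which the tool goes at most 41.7 mm and 7.16 degrees, less where a joint would pass 70% of its speed; a pose out of reach is approached as far as the arm can. A call is refused whole if a number of a shift passes 0.0417 or a number of a turn 0.125, either way. A call with a gripper value outside its range is refused whole. The fingers move at their own pace and stop on an object; FORCE is the grip in N (left out, the last holds). Time passes only in rows, so rows that do not move let the fingers close. It gives the time, the measured TCP pose, the force, the opening and the grip force at its end, in the units of the state.
- bot.read_state(): the state, without advancing time (a new reading comes with each control period).
- bot.camera(name): name is "scene" or "top"; returns a dict with "img" (480x640x3 uint8, red, green, blue), "fx", "fy", "cx", "cy" (pixels), "xyz" and "orientation" of the camera in the world. Camera axes: x right, y up, looking along -z (the intrinsics and any distortion apply to the point x, -y, -z); pixel columns grow to the right and rows downward; lengths in m; the calibration is good to about 2 mm. A picture is of the moment at which its call begins. There is no depth.
- bot.sign_off(): hands the job in; it is judged then, once.
The state is a dict: "clock": time; "joints": joint angles; "joint_velocities": joint speeds; "tau": joint torques, N m; "ee_pos": TCP position; "orientation": TCP orientation; "force": force on the tool from outside, world axes, zero at the start; "wrist_torque": the same for the moment, N m; "grip_width": opening from 0.0 (shut) to 1.0 (fully open); "grip_force": force on a finger pad.
Only numpy, scipy, OpenCV 4.12 (cv2) and the standard library are available. Lean on these libraries where they do the work, as an engineer would, in place of code of your own. Each camera call takes 0.05 s, during which the arm holds its last target. There are 200 camera calls.

## Working session

There is one attempt and no reset: what is moved stays moved. The work goes in short steps, Python scripts to look and compute and a shell command to move; the robot and the scene stay as the last step left them, time stands still between calls to the robot, and variables do not carry over. Pictures are saved under pics/ and viewed, at most 10 in all, crops included, and the job is handed in when it is done.

```bash
mkdir -p pics; python3 - <<'E'
from bench import bot
import cv2
for n in("scene","top"):
    c=bot.camera(n); cv2.imwrite(f"pics/{n}0.png",c["img"][:,:,::-1]); print({k:v for k,v in c.items() if k!="img"})
s=bot.read_state(); print(s["clock"],s["ee_pos"],s["orientation"])
E
```

```text
{'fx': 584.2948278200306, 'fy': 584.2948278200306, 'cx': 320.3236091652452, 'cy': 233.97087207873554, 'xyz': array([1.22933116, 0.72885676, 1.33028452]), 'orientation': array([ 0.7206963 , -0.00990297,  2.37831708])}
{'fx': 501.7367099351303, 'fy': 501.7367099351303, 'cx': 318.8994105297279, 'cy': 239.88533531971672, 'xyz': array([ 0.39947038, -0.02115994,  1.32317417]), 'orientation': array([ 0.07878358, -0.00523581, -1.57199272])}
0.1 [0.18863206 0.48964591 0.23056036] [-3.14016801e+00 -1.19450483e-04  2.77373539e+00]
```

View pics/scene0.png

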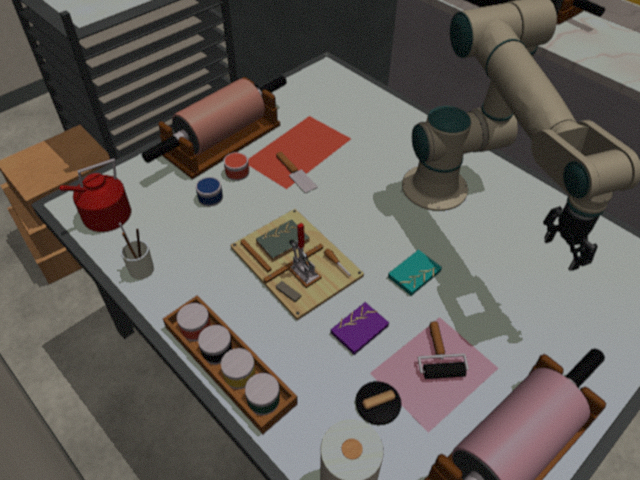

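View pics/top0.png

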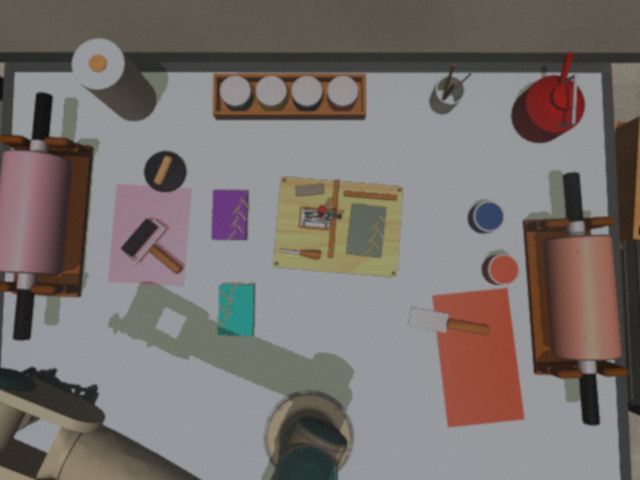

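The scene view shows the board at about (297,262), with the grey-green block at (282,238). The top view shows the board at (339,227), the block at (366,230) and the clamp at (318,215). Lookalikes in the top view are a purple block (230,215) and a turquoise one (237,309). The grey-green one on the board matches the description, so I'll check it in a close crop.

```bash
python3 - <<'E'
import cv2,numpy as np
a=cv2.imread("pics/top0.png")[170:285,265:415]; a=cv2.resize(a,None,fx=5,fy=5,interpolation=cv2.INTER_CUBIC); cv2.imwrite("pics/topc.png",a)
b=cv2.imread("pics/scene0.png")[200:325,220:370]; b=cv2.resize(b,None,fx=4.8,fy=4.8,interpolation=cv2.INTER_CUBIC); cv2.imwrite("pics/scenec.png",b)
E
```

```text
(no output)
```

View pics/topc.png

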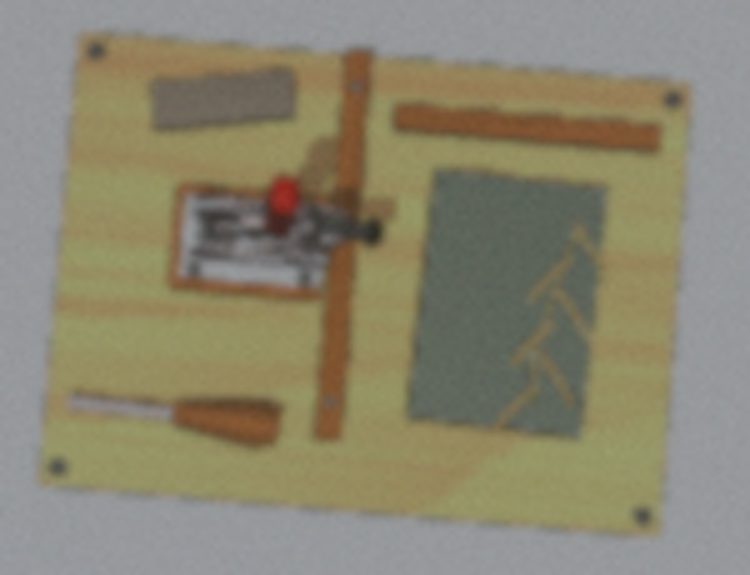

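View pics/scenec.png

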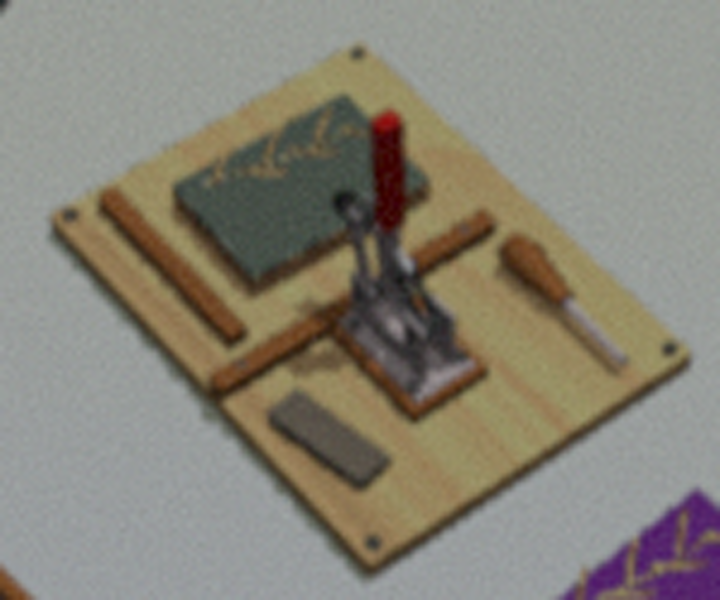

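The grey-green block on the board is the right one. The side fence is at the top of the top crop and the back fence at left-centre, so board +x points to world +y. Next I fit the board and block poses from the corners in both views.

```bash
cat > geo.py <<'E'
import numpy as np
from scipy.optimize import least_squares
from scipy.spatial.transform import Rotation as R
C={"scene":(584.295,320.324,233.971,[1.22933116,.72885676,1.33028452],[.7206963,-.00990297,2.37831708]),
"top":(501.737,318.899,239.885,[.39947038,-.02115994,1.32317417],[.07878358,-.00523581,-1.57199272])}
def proj(n,P):
    f,cx,cy,t,o=C[n]; q=R.from_euler("xyz",o).inv().apply(np.atleast_2d(P)-t)
    return np.c_[cx-f*q[:,0]/q[:,2], cy+f*q[:,1]/q[:,2]]
def fit(obj,obs,x0):   # pose x,y,z,yaw from {cam:pixels}
    def w(p): return R.from_euler("z",p[3]).apply(obj)+p[:3]
    r=least_squares(lambda p:np.concatenate([(proj(n,w(p))-o).ravel() for n,o in obs.items()]),x0)
    return r.x,r.fun.round(1)
def point(obs,x0):
    r=least_squares(lambda p:np.concatenate([(proj(n,p)[0]-o) for n,o in obs.items()]),x0); return r.x,r.fun.round(1)
tc=lambda a:np.array(a)/5+[265-.4,170-.4]
sc=lambda a:np.array(a)/4.8+[220-.4,200-.4]
E
python3 - <<'E'
from geo import *
np.set_printoptions(precision=4,suppress=True)
bo=np.array([[175,-105,0],[-150,-105,0],[-150,135,0],[175,135,0]])/1e3
b,e=fit(bo,{"top":tc([(82,33),(690,82),(658,533),(40,485)]),"scene":sc([(370,565),(52,218),(358,45),(690,358)])},[.4,-.05,.02,1.5]);print("board top",b,e)
ko=np.array([[45,-65,0],[-45,-65,0],[-45,65,0],[45,65,0]])/1e3
k,e=fit(ko,{"top":tc([(435,168),(608,185),(580,437),(408,418)]),"scene":sc([(255,275),(172,188),(345,95),(430,180)])},[.4,-.1,.04,1.5]);print("block top",k,e)
Rb=R.from_euler("z",b[3]); 
print("block in board",Rb.inv().apply(k[:3]-b[:3]),k[3]-b[3])
h,e=point({"top":tc((286,183)),"scene":sc((388,118))},[.4,0,.2]);print("handle",h,e,Rb.inv().apply(h-b[:3]))
E
```

```text
board top [ 0.553  -0.0923  0.0116  1.487 ] [-0.5 -0.   0.3  0.3  0.3  0.7 -0.2 -0.  -0.3  1.  -1.   0.3  0.1 -0.2
  0.3 -0.6]
block top [ 0.5263 -0.1494  0.0367  1.4578] [-0.3  0.1 -0.3  0.6  0.2  0.1 -0.3 -0.  -0.4  0.7 -0.4 -0.3 -0.2 -0.5
 -0.1 -0.1]
block in board [-0.0592  0.0219  0.0251] -0.029165874642613998
handle [ 0.5607 -0.0321  0.2162] [-0.7  0.6 -1.  -0.1] [ 0.0606 -0.0025  0.2046]
```

```bash
cat >> geo.py <<'E'
B=np.array([.553,-.0923,0]);YB=1.487
def st():
    from bench import bot
    s=bot.read_state(); d=s["ee_pos"]-B; r=R.from_euler("z",-YB)
    y=(s["orientation"][2]-YB-np.pi/2+np.pi)%(2*np.pi)-np.pi
    print("t %.2f"%s["clock"],"board mm",(r.apply(d)*1e3).round(1),"yaw err %.3f"%y,"rp",s["orientation"][:2].round(3),"F board",r.apply(s["force"]).round(1),"w",round(float(s["grip_width"]),2),"q",s["joints"].round(2))
E
J='python3 -m jog'
$J '[0,0,0,0,0,-0.095,0, 0,0,0,0,0,-0.095,0, 0,0,0,0,0,-0.095,0, -0.0164,-0.0338,0,0,0,0,0, -0.0164,-0.0338,0,0,0,0,0]' 
$J '[-0.0164,-0.0338,0,0,0,0,0, -0.0164,-0.0338,0,0,0,0,0, -0.0164,-0.0338,0,0,0,0,0, -0.0164,-0.0338,0,0,0,0,0, -0.0164,-0.0338,0,0,0,0,0]'
$J '[-0.0164,-0.0338,0,0,0,0,0, -0.0164,-0.0338,0,0,0,0,0, -0.0164,-0.0338,0,0,0,0,0, -0.0164,-0.0338,0,0,0,0,0, -0.0164,-0.0338,0,0,0,0,0]'
python3 -c "from geo import *;st()"
```

```text
clock: 0.52
ee_pos: [0.2154, 0.4193, 0.2298]
orientation: [-3.139, -0.001, 3.062]
force: [0.8, -1.0, 1.2]
grip_width: 0.505
grip_force: 0.0
clock: 0.93
ee_pos: [0.2836, 0.2429, 0.231]
orientation: [-3.141, -0.0, 3.059]
force: [1.4, -0.1, 1.0]
grip_width: 0.503
grip_force: 0.0
clock: 1.35
ee_pos: [0.3514, 0.0676, 0.2312]
orientation: [3.141, 0.0, 3.059]
force: [0.9, -0.1, 0.2]
grip_width: 0.499
grip_force: 0.0
t 1.35 board mm [142.5 214.3 231.2] yaw err 0.001 rp [3.141 0.   ] F board [-0.  -0.9  0.2] w 0.5 q [ 0.09 -0.44  1.83  0.    1.75 -1.4 ]
```

```bash
J='python3 -m jog'
$J '[-0.0165,-0.0335,0,0,0,0,0, -0.0165,-0.0335,0,0,0,0,0, -0.0165,-0.0335,0,0,0,0,0, -0.0165,-0.0335,0,0,0,0,0, -0.0165,-0.0335,0,0,0,0,0]' >/dev/null
$J '[-0.0165,-0.0335,0,0,0,0,0, 0,0,0.035,0,0,0,0, 0,0,0.035,0,0,0,0, 0,0,0.035,0,0,0,0, 0,0,0.035,0,0,0,0]' >/dev/null
$J '[0,0,0.03,0,0,0,0, 0,0,0.02,0,0,0,0, 0,0,0,0,0,0,0]' >/dev/null
python3 - <<'E'
from geo import *;st()
from bench import bot; import cv2
a=bot.camera("scene")["img"][170:330,200:390,::-1]; cv2.imwrite("pics/s1.png",cv2.resize(a,None,fx=3.7,fy=3.7,interpolation=cv2.INTER_CUBIC))
E
```

```text
t 2.43 board mm [-55.6 118.6  36.4] yaw err 0.001 rp [ 3.139 -0.009] F board [ 0.1  0.9 -0.5] w 0.5 q [-0.39  0.02  1.84  0.    1.29 -1.88]
```

View pics/s1.png

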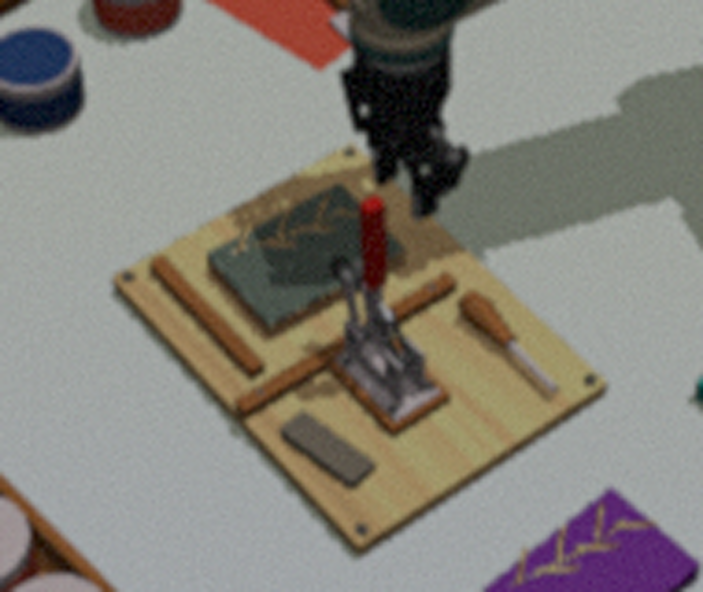

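Fingers stand beside the block's +y edge, at (380,180) and (425,210) in the crop. I lower them and push toward the side fence.

```bash
J='python3 -m jog'
$J '[0,-0.003,0.006,0,0,0,0, 0,0,0.006,0,0,0,0, 0,0,0,0,0,0,0]' >/dev/null
python3 -c "from geo import *;st()"
$J '[-0.005,0,0,0,0,0,0, -0.005,0,0,0,0,0,0, -0.005,0,0,0,0,0,0, -0.005,0,0,0,0,0,0, 0,0,0,0,0,0,0]' >/dev/null
python3 -c "from geo import *;st()"
$J '[-0.003,0,0,0,0,0,0, -0.003,0,0,0,0,0,0, -0.003,0,0,0,0,0,0, -0.003,0,0,0,0,0,0, 0,0,0,0,0,0,0]' >/dev/null
python3 -c "from geo import *;st()"
```

```text
t 2.73 board mm [-59.9 115.   29.5] yaw err 0.001 rp [-3.141e+00  1.000e-03] F board [-0.2  0.1 -0.7] w 0.5 q [-0.4   0.04  1.84  0.    1.27 -1.89]
t 3.15 board mm [-59.6  94.2  29.6] yaw err 0.001 rp [-3.141e+00  1.000e-03] F board [-0.3 -0.   0.7] w 0.5 q [-0.38  0.09  1.78  0.    1.27 -1.87]
t 3.57 board mm [-59.5  82.7  29.3] yaw err 0.001 rp [3.141e+00 1.000e-03] F board [ 0.  -1.1 -0.9] w 0.51 q [-0.38  0.12  1.75  0.    1.27 -1.87]
```

```bash
J='python3 -m jog'
$J '[-0.0,0,0.004,0,0,0,0, -0.002,0,0,0,0,0,0, -0.002,0,0,0,0,0,0, 0,0,0,0,0,0,0]' >/dev/null
python3 -c "from geo import *;st()"
$J '[-0.001,0,0,0,0,0,0, -0.001,0,0,0,0,0,0, -0.001,0,0,0,0,0,0, 0,0,0,0,0,0,0]' >/dev/null
python3 -c "from geo import *;st()"
python3 - <<'E'
from bench import bot; import cv2
a=bot.camera("scene")["img"][170:330,200:390,::-1]; cv2.imwrite("pics/s2.png",cv2.resize(a,None,fx=3.7,fy=3.7,interpolation=cv2.INTER_CUBIC))
E
```

```text
t 3.90 board mm [-59.5  79.2  25.1] yaw err 0.001 rp [ 3.141 -0.   ] F board [ 0.2  1.1 -0.7] w 0.5 q [-0.38  0.14  1.74  0.    1.27 -1.86]
t 4.23 board mm [-59.6  76.1  25.4] yaw err 0.001 rp [3.142 0.   ] F board [-0.4  0.2 -0.5] w 0.5 q [-0.37  0.15  1.73  0.    1.27 -1.86]
```

View pics/s2.png

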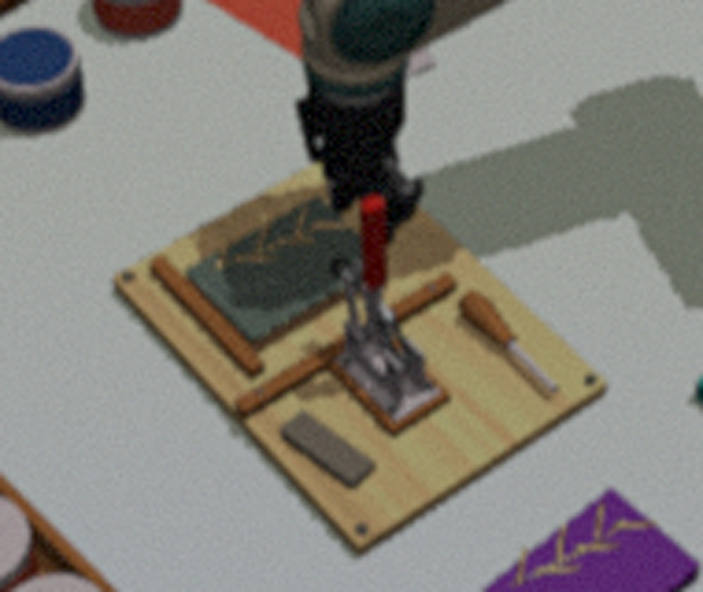

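The block has slid to beside the side fence (fence about (205,310) in the crop). I creep until the force rises.

```bash
J='python3 -m jog'
for i in 1; do :; done
$J '[-0.001,0,0,0,0,0,0, -0.001,0,0,0,0,0,0, 0,0,0,0,0,0,0]' >/dev/null
python3 -c "from geo import *;st()"
$J '[-0.001,0,0,0,0,0,0, -0.001,0,0,0,0,0,0, 0,0,0,0,0,0,0]' >/dev/null
python3 -c "from geo import *;st()"
$J '[-0.001,0,0,0,0,0,0, -0.001,0,0,0,0,0,0, 0,0,0,0,0,0,0]' >/dev/null
python3 -c "from geo import *;st()"
```

```text
t 4.53 board mm [-59.6  75.5  25.3] yaw err 0.001 rp [ 3.141 -0.004] F board [0.1 9.7 6.8] w 0.5 q [-0.37  0.15  1.72 -0.    1.27 -1.86]
t 4.78 board mm [-59.6  75.4  25.3] yaw err 0.001 rp [ 3.141 -0.009] F board [ 0.4 23.  16. ] w 0.5 q [-0.37  0.15  1.72 -0.    1.28 -1.86]
t 5.03 board mm [-59.5  75.4  25.3] yaw err 0.001 rp [ 3.141 -0.014] F board [ 1.1 32.7 25.1] w 0.5 q [-0.37  0.16  1.72 -0.    1.28 -1.86]
```

```bash
J='python3 -m jog'
$J '[0.005,0,0,0,0,0,0, 0.02,0,0,0,0,0,0, 0,0,-0.04,0,0,0,0, 0,0,-0.04,0,0,0,0, -0.024,-0.019,0,0,0,0,0]' >/dev/null
$J '[-0.024,-0.019,0,0,0,0,0, -0.024,-0.019,0,0,0,0,0, -0.024,-0.019,0,0,0,0,0, 0,0,0,0,0,0.121,0, 0,0,0,0,0,0.121,0]' >/dev/null
$J '[0,0,0,0,0,0.121,0, 0,0,0,0,0,0.121,0, 0,0,0,0,0,0.121,0, 0,0,0,0,0,0.121,0, 0,0,0,0,0,0.121,0]' >/dev/null
$J '[0,0,0,0,0,0.121,0, 0,0,0,0,0,0.121,0, 0,0,0,0,0,0.121,0, 0,0,0,0,0,0.121,0, 0,0,0,0,0,0.121,0]' >/dev/null
$J '[0,0,0,0,0,0.119,0, 0,0,0,0,0,0,0]' >/dev/null
python3 -c "from geo import *;st()"
```

```text
t 6.87 board mm [-135.5   -1.   105.4] yaw err -1.574 rp [3.141 0.   ] F board [ 0.3 -0.2  0.3] w 0.5 q [-0.46  0.3   1.37  0.    1.47 -0.37]
```

```bash
J='python3 -m jog'
$J '[0,0,0.035,0,0,0.0,0, 0,0,0.035,0,0,0,0, 0,0,0.01,0,0,0,0, 0,0,0,0,0,0,0]' >/dev/null
python3 -c "from geo import *;st()"
$J '[0.005,0,0,0,0,0,0, 0.005,0,0,0,0,0,0, 0.005,0,0,0,0,0,0, 0.003,0,0,0,0,0,0, 0.003,0,0,0,0,0,0]' >/dev/null
$J '[0.003,0,0,0,0,0,0, 0.003,0,0,0,0,0,0, 0.003,0,0,0,0,0,0, 0.003,0,0,0,0,0,0, 0.003,0,0,0,0,0,0]' >/dev/null
python3 -c "from geo import *;st()"
$J '[0.003,0,0,0,0,0,0, 0.003,0,0,0,0,0,0, 0.003,0,0,0,0,0,0, 0.003,0,0,0,0,0,0, 0,0,0,0,0,0,0]' >/dev/null
python3 -c "from geo import *;st()"
```

```text
t 7.20 board mm [-134.6    1.4   21.8] yaw err -1.568 rp [-3.135e+00 -3.000e-03] F board [ 0.2  0.8 -0.6] w 0.5 q [-0.46  0.39  1.44  0.    1.32 -0.38]
t 8.03 board mm [-99.4  -0.8  25.4] yaw err -1.570 rp [3.141 0.   ] F board [-1.4  0.4  1.1] w 0.5 q [-0.4   0.36  1.47 -0.    1.31 -0.32]
t 8.45 board mm [-86.7  -0.7  25.1] yaw err -1.569 rp [-3.141e+00 -1.000e-03] F board [-0.2 -0.5 -0.8] w 0.49 q [-0.38  0.35  1.48  0.    1.31 -0.3 ]
```

```bash
J='python3 -m jog'
$J '[0.001,0,0,0,0,0,0, 0.002,0,0,0,0,0,0, 0,0,0,0,0,0,0]' >/dev/null
python3 -c "from geo import *;st()"
$J '[0.001,0,0,0,0,0,0, 0.001,0,0,0,0,0,0, 0,0,0,0,0,0,0]' >/dev/null
python3 -c "from geo import *;st()"
$J '[0.001,0,0,0,0,0,0, 0.001,0,0,0,0,0,0, 0,0,0,0,0,0,0]' >/dev/null
python3 -c "from geo import *;st()"
```

```text
t 8.70 board mm [-84.1  -0.6  25.1] yaw err -1.570 rp [-3.141e+00 -1.000e-03] F board [-0.7 -0.1  0.4] w 0.5 q [-0.38  0.35  1.48  0.    1.31 -0.29]
t 8.95 board mm [-82.2  -0.6  25.1] yaw err -1.570 rp [-3.141 -0.   ] F board [ 0.3 -0.7  0.3] w 0.5 q [-0.37  0.35  1.48  0.    1.31 -0.29]
t 9.20 board mm [-80.3  -0.7  25.2] yaw err -1.570 rp [-3.141 -0.   ] F board [ 0.6  0.  -0.1] w 0.5 q [-0.37  0.35  1.48  0.    1.31 -0.29]
```

```bash
J='python3 -m jog'
$J '[0.001,0,0,0,0,0,0, 0.001,0,0,0,0,0,0, 0,0,0,0,0,0,0]' >/dev/null
python3 -c "from geo import *;st()"
$J '[0.001,0,0,0,0,0,0, 0.001,0,0,0,0,0,0, 0,0,0,0,0,0,0]' >/dev/null
python3 -c "from geo import *;st()"
python3 - <<'E'
from bench import bot; import cv2
a=bot.camera("scene")["img"][170:330,200:390,::-1]; cv2.imwrite("pics/s3.png",cv2.resize(a,None,fx=3.7,fy=3.7,interpolation=cv2.INTER_CUBIC))
E
```

```text
t 9.45 board mm [-80.   -0.5  25.4] yaw err -1.571 rp [-3.141e+00  3.000e-03] F board [-7.1  0.8 -0.4] w 0.5 q [-0.37  0.35  1.49 -0.    1.31 -0.28]
t 9.70 board mm [-80.   -0.5  25.8] yaw err -1.572 rp [3.141 0.006] F board [-15.1   2.4   0.1] w 0.5 q [-0.37  0.35  1.49 -0.01  1.3  -0.28]
```

View pics/s3.png

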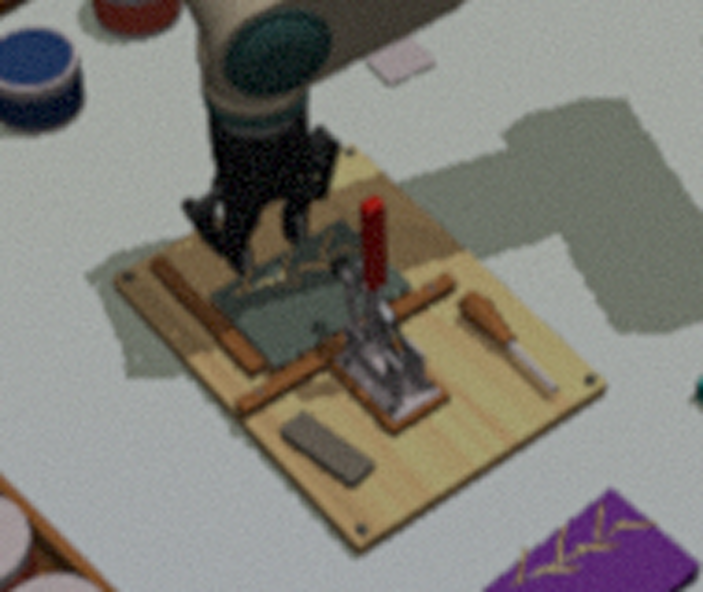

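The block is against the back fence (stop at x=-80 mm as predicted). I re-nudge it to the side fence from +y to remove any drift.

```bash
J='python3 -m jog'
$J '[-0.004,0,0,0,0,0,0, -0.02,0,0,0,0,0,0, 0,0,-0.04,0,0,0,0, 0,0,-0.04,0,0,0,0, 0,0,0,0,0,-0.121,0]' >/dev/null
$J '[0,0,0,0,0,-0.121,0, 0,0,0,0,0,-0.121,0, 0,0,0,0,0,-0.121,0, 0,0,0,0,0,-0.121,0, 0,0,0,0,0,-0.121,0]' >/dev/null
$J '[0,0,0,0,0,-0.121,0, 0,0,0,0,0,-0.121,0, 0,0,0,0,0,-0.121,0, 0,0,0,0,0,-0.121,0, 0,0,0,0,0,-0.121,0]' >/dev/null
$J '[0,0,0,0,0,-0.121,0, 0,0,0,0,0,-0.119,0, 0.025,0.019,0,0,0,0,0, 0.025,0.019,0,0,0,0,0, 0.025,0.019,0,0,0,0,0]' >/dev/null
$J '[0.025,0.019,0,0,0,0,0, 0,0,0.035,0,0,0,0, 0,0,0.035,0,0,0,0, 0,0,0.01,0,0,0,0, 0,0,0,0,0,0,0]' >/dev/null
python3 -c "from geo import *;st()"
```

```text
t 11.83 board mm [-23.8 101.4  22.7] yaw err 0.001 rp [ 3.14  -0.006] F board [-0.6  0.2 -0.2] w 0.5 q [-0.31  0.07  1.82  0.    1.26 -1.8 ]
```

```bash
J='python3 -m jog'
$J '[-0.006,0,0,0,0,0,0, -0.006,0,0,0,0,0,0, -0.005,0,0,0,0,0,0, -0.002,0,0,0,0,0,0, 0,0,0,0,0,0,0]' >/dev/null
python3 -c "from geo import *;st()"
$J '[-0.002,0,0,0,0,0,0, -0.001,0,0,0,0,0,0, -0.002,0,0,0,0,0,0, 0,0,0,0,0,0,0]' >/dev/null
python3 -c "from geo import *;st()"
$J '[-0.001,0,0,0,0,0,0, -0.001,0,0,0,0,0,0, 0,0,0,0,0,0,0]' >/dev/null
python3 -c "from geo import *;st()"
```

```text
t 12.25 board mm [-24.8  79.1  26.2] yaw err 0.001 rp [-3.141e+00  2.000e-03] F board [-0.4 -0.1 -0.9] w 0.5 q [-0.31  0.12  1.76  0.    1.26 -1.79]
t 12.58 board mm [-24.6  75.5  25.2] yaw err 0.001 rp [ 3.142e+00 -1.000e-03] F board [-0.6  1.9  1.9] w 0.5 q [-0.3   0.13  1.75 -0.    1.27 -1.79]
t 12.83 board mm [-24.6  75.4  25.1] yaw err 0.001 rp [ 3.141 -0.006] F board [ 0.1 12.8 10.3] w 0.5 q [-0.3   0.14  1.74 -0.    1.27 -1.79]
```

Same stop (y=75.4), so the block is home. Now back off, rise, shut the fingers and go in front of the handle.

```bash
J='python3 -m jog'
$J '[0.025,0,0,0,0,0,0, 0,0,-0.04,0,0,0,0, 0,0,-0.04,0,0,0,0.5, 0,0,-0.04,0,0,0,1, 0,0,-0.04,0,0,0,1]' >/dev/null
$J '[0,0,-0.005,0,0,0,1, -0.025,0.01,0,0,0,0,1, -0.025,0.01,0,0,0,0,1, -0.025,0.01,0,0,0,0,1, -0.024,0.01,0,0,0,0,1]' >/dev/null
$J '[0,0,0,0,0,0,1, 0,0,0,0,0,0,1]' >/dev/null
python3 - <<'E'
from geo import *;st()
from bench import bot; import cv2
a=bot.camera("scene")["img"][150:330,200:400,::-1]; a=cv2.resize(a,None,fx=3,fy=3,interpolation=cv2.INTER_CUBIC)
b=bot.camera("top")["img"][170:285,265:415,::-1]; cv2.imwrite("pics/topc2.png",cv2.resize(b,None,fx=5,fy=5,interpolation=cv2.INTER_CUBIC))
cv2.imwrite("pics/s4.png",a)
E
```

```text
t 13.83 board mm [ 15.9  -1.  189.2] yaw err 0.002 rp [ 3.141e+00 -1.000e-03] F board [-0.2 -0.6 -1. ] w -0.0 q [-0.2   0.17  1.36  0.    1.62 -1.69]
```

View pics/s4.png

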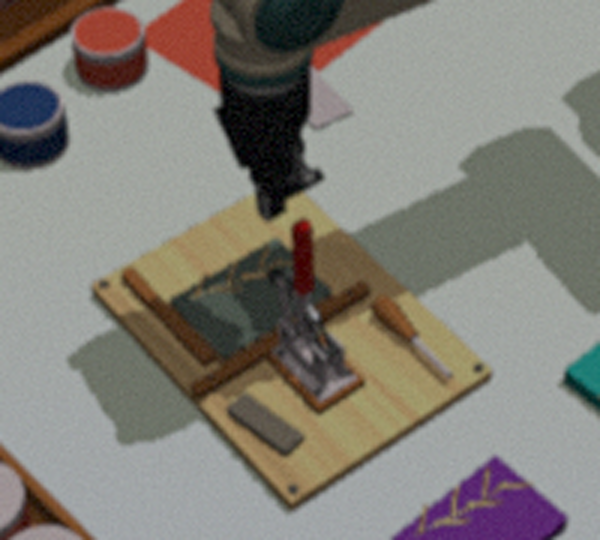

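The block sits in the corner (250,300). The fingertips at (270,215) are on the -x side of the red handle at (302,225). Now push it over.

```bash
J='python3 -m jog'
$J '[0,0.006,0.005,0,0,0,1, 0,0.006,0,0,0,0,1, 0,0.006,0,0,0,0,1, 0,0.006,0,0,0,0,1, 0,0,0,0,0,0,1]' >/dev/null
python3 -c "from geo import *;st()"
$J '[0,0.006,0,0,0,0,1, 0,0.006,0,0,0,0,1, 0,0.006,0,0,0,0,1, 0,0.006,0,0,0,0,1, 0,0,0,0,0,0,1]' >/dev/null
python3 -c "from geo import *;st()"
$J '[0,0.006,0,0,0,0,1, 0,0.006,0,0,0,0,1, 0,0.006,0,0,0,0,1, 0,0.006,0,0,0,0,1, 0,0,0,0,0,0,1]' >/dev/null
python3 - <<'E'
from geo import *;st()
from bench import bot; import cv2
a=bot.camera("scene")["img"][150:330,200:400,::-1]; a=cv2.resize(a,None,fx=3,fy=3,interpolation=cv2.INTER_CUBIC)
cv2.imwrite("pics/s5.png",a)
E
```

```text
t 14.35 board mm [ 40.7  -0.5 185.6] yaw err 0.002 rp [3.141e+00 1.000e-03] F board [-0.2  0.2  0.5] w -0.01 q [-0.16  0.17  1.37  0.    1.61 -1.65]
t 14.77 board mm [ 64.8  -0.6 185.3] yaw err 0.002 rp [3.141 0.   ] F board [0.1 0.1 0.2] w 0.0 q [-0.12  0.17  1.37  0.    1.61 -1.61]
t 15.18 board mm [ 88.8  -0.5 185.2] yaw err 0.002 rp [ 3.141 -0.   ] F board [-0.1  0.5 -0.2] w -0.0 q [-0.07  0.17  1.36  0.    1.61 -1.56]
```

View pics/s5.png

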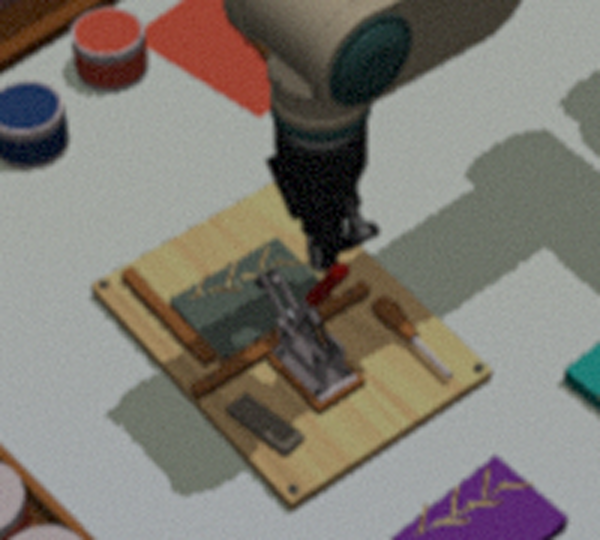

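The handle is tilting over: grip from (312,303) to (342,270). I follow its arc over and down.

```bash
J='python3 -m jog'
$J '[0,0.006,0.004,0,0,0,1, 0,0.006,0.005,0,0,0,1, 0,0.006,0.006,0,0,0,1, 0,0.006,0.006,0,0,0,1, 0,0,0,0,0,0,1]' >/dev/null
python3 -c "from geo import *;st()"
$J '[0,0.006,0.006,0,0,0,1, 0,0.006,0.006,0,0,0,1, 0,0.006,0.006,0,0,0,1, 0,0,0,0,0,0,1]' >/dev/null
python3 - <<'E'
from geo import *;st()
from bench import bot; import cv2
a=bot.camera("scene")["img"][150:330,200:400,::-1]; a=cv2.resize(a,None,fx=3,fy=3,interpolation=cv2.INTER_CUBIC)
cv2.imwrite("pics/s6.png",a)
E
```

```text
t 15.65 board mm [112.8   0.4 162. ] yaw err 0.002 rp [ 3.141e+00 -3.000e-03] F board [-0.5  0.5  0.2] w -0.0 q [-0.03  0.19  1.39  0.    1.57 -1.52]
t 15.98 board mm [129.9  -0.3 145. ] yaw err 0.001 rp [-3.141e+00 -1.000e-03] F board [-3.7 -1.7  2.7] w -0.0 q [ 0.    0.21  1.4  -0.    1.53 -1.49]
```

View pics/s6.png

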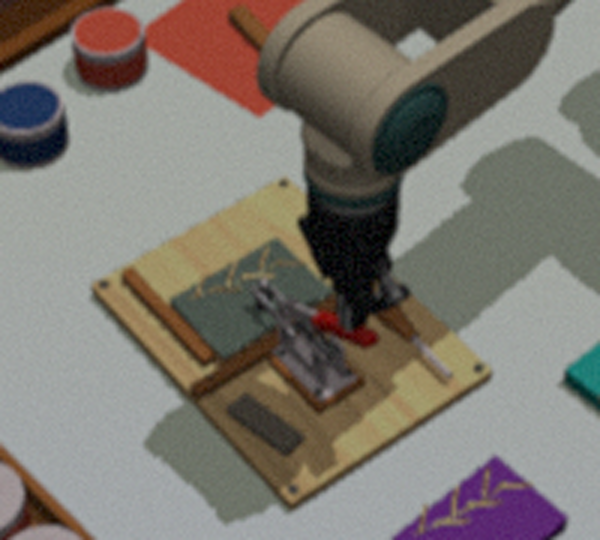

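The handle is well over, its grip at (318,318)–(375,340) with the fingertips on it at (352,325). I keep pressing, guided by force.

```bash
J='python3 -m jog'
$J '[0,0.004,0.006,0,0,0,1, 0,0.004,0.006,0,0,0,1, 0,0.003,0.006,0,0,0,1, 0,0,0,0,0,0,1]' >/dev/null
python3 -c "from geo import *;st()"
$J '[0,0.003,0.006,0,0,0,1, 0,0.002,0.006,0,0,0,1, 0,0,0,0,0,0,1]' >/dev/null
python3 -c "from geo import *;st()"
$J '[0,0.001,0.004,0,0,0,1, 0,0,0.004,0,0,0,1, 0,0,0,0,0,0,1]' >/dev/null
python3 -c "from geo import *;st()"
```

```text
t 16.37 board mm [141.   -0.2 127.2] yaw err 0.001 rp [ 3.141e+00 -1.000e-03] F board [-1.3 -0.6  1.6] w 0.0 q [ 0.02  0.23  1.42  0.    1.5  -1.47]
t 16.62 board mm [146.2   0.4 114.4] yaw err 0.002 rp [ 3.141e+00 -3.000e-03] F board [-0.4  0.3 -0.6] w 0.0 q [ 0.03  0.24  1.43  0.    1.48 -1.46]
t 16.87 board mm [146.6  -0.  107.2] yaw err 0.001 rp [ 3.142e+00 -2.000e-03] F board [-0.4  0.  -0.3] w 0.0 q [ 0.03  0.25  1.44  0.    1.46 -1.46]
```

```bash
J='python3 -m jog'
$J '[0,0,0.003,0,0,0,1, 0,0,0.003,0,0,0,1, 0,0,0,0,0,0,1]' >/dev/null
python3 -c "from geo import *;st()"
$J '[0,0,0.002,0,0,0,1, 0,0,0.002,0,0,0,1, 0,0,0,0,0,0,1]' >/dev/null
python3 -c "from geo import *;st()"
$J '[0,0,0.002,0,0,0,1, 0,0,0.001,0,0,0,1, 0,0,0,0,0,0,1]' >/dev/null
python3 -c "from geo import *;st()"
```

```text
t 17.12 board mm [146.4  -0.2 101.6] yaw err 0.001 rp [ 3.142e+00 -1.000e-03] F board [-0.5  0.9 -0.5] w -0.0 q [ 0.03  0.25  1.44  0.    1.45 -1.46]
t 17.37 board mm [146.4  -0.4  97.9] yaw err 0.001 rp [ 3.142e+00 -1.000e-03] F board [ 0.3  0.6 -0.5] w -0.0 q [ 0.03  0.25  1.45  0.    1.44 -1.46]
t 17.62 board mm [146.8  -0.8  95.8] yaw err 0.001 rp [3.141e+00 1.000e-03] F board [ 1.7 -0.1  3.8] w 0.0 q [ 0.03  0.26  1.45  0.    1.44 -1.46]
```

```bash
J='python3 -m jog'
$J '[0,0,0.002,0,0,0,1, 0,0,0,0,0,0,1]' >/dev/null
python3 -c "from geo import *;st()"
$J '[0,0,0.002,0,0,0,1, 0,0,0,0,0,0,1]' >/dev/null
python3 -c "from geo import *;st()"
$J '[0,0,-0.03,0,0,0,1, 0,0,-0.04,0,0,0,1, 0,0,-0.04,0,0,0,1, 0,0,-0.04,0,0,0,1, 0,0,0,0,0,0,1]' >/dev/null
python3 - <<'E'
from geo import *;st()
from bench import bot; import cv2
t=bot.camera("top")["img"];s=bot.camera("scene")["img"]
r=R.from_euler("z",YB)
for n,im in (("top",t),("scene",s)):
    m=cv2.inRange(im,(90,0,0),(255,45,45)); x=r.apply(np.array([[60,0,215],[134,0,189],[130,0,89],[174,0,92]])/1e3)+B
    p=proj(n,x); print(n,p.round())
    c=p[2]; yy,xx=np.nonzero(m); k=np.hypot(xx-c[0],yy-c[1])<45; print("red",k.sum(),xx[k].min() if k.any() else 0,xx[k].max() if k.any() else 0,yy[k].min() if k.any() else 0,yy[k].max() if k.any() else 0)
E
```

```text
t 17.78 board mm [147.   -0.9  94.2] yaw err 0.001 rp [3.14e+00 2.00e-03] F board [2.3 1.6 6.8] w -0.0 q [ 0.03  0.26  1.45  0.    1.43 -1.46]
t 17.95 board mm [147.4  -1.1  92.9] yaw err 0.001 rp [3.14e+00 2.00e-03] F board [3.9 2.2 9.1] w -0.0 q [ 0.03  0.26  1.45  0.    1.43 -1.46]
t 18.37 board mm [146.6  -3.  251.1] yaw err 0.001 rp [3.14  0.015] F board [0.2 0.  1.4] w -0.0 q [ 0.03  0.17  1.24 -0.    1.72 -1.46]
top [[321. 208.]
 [289. 207.]
 [293. 213.]
 [275. 211.]]
red 75 277 295 210 216
scene [[300. 224.]
 [318. 247.]
 [317. 271.]
 [327. 280.]]
red 121 307 328 261 281
```

```bash
python3 - <<'E'
from geo import *
from bench import bot; import cv2
r=R.from_euler("z",YB); W=lambda p:r.apply(np.array(p)/1e3)+B
def quad(n,a,e):  # outline of a grip: end centre a (x,z), outward angle e above level
    d=np.array([np.cos(e),0,np.sin(e)]);t=np.array([-np.sin(e),0,np.cos(e)]);a=np.array([a[0],0,a[1]])
    return proj(n,W([a-s*90*d+u*9*np.array([0,1,0])+v*7*t for s in(0,1) for u in(-1,1) for v in(-1,1)]))
im={n:bot.camera(n)["img"].astype(int) for n in("top","scene")}
obs={}
for n in im:
    m=((im[n][:,:,0]>65)&(im[n][:,:,0]>2.2*im[n][:,:,1])&(im[n][:,:,0]>2.2*im[n][:,:,2])).astype(np.uint8)
    c=proj(n,W([130,0,100]))[0]; k,l,s,ce=cv2.connectedComponentsWithStats(m)
    i=1+np.argmin(np.hypot(*(ce[1:]-c).T)+1e3*(s[1:,4]<25)); obs[n]=l==i; print(n,s[i],ce[i].round(1))
# pin assumed from locked end: fit handle angle and end against outlines
best=[]
for x in range(120,186,3):
  for z in range(74,190,3):
    for e in np.arange(-.2,1.2,.1):
      sc=1
      for n in obs:
        h=np.zeros((480,640),np.uint8); cv2.fillConvexPoly(h,cv2.convexHull(quad(n,(x,z),e).round().astype(np.int32)),1)
        sc*=(h&obs[n]).sum()/(h|obs[n]).sum()
      best.append((sc,x,z,e))
for b in sorted(best)[-6:]: print(np.round(b,2))
E
```

```text
top [276 210  20   6  82] [286.7 212.8]
scene [306 261  23  22 158] [317.2 271.6]
[1.50e-01 1.68e+02 9.20e+01 3.00e-01]
[1.50e-01 1.77e+02 1.04e+02 3.00e-01]
[1.50e-01 1.71e+02 9.20e+01 3.00e-01]
[1.50e-01 1.74e+02 9.50e+01 3.00e-01]
[1.50e-01 1.68e+02 9.80e+01 3.00e-01]
[1.60e-01 1.71e+02 8.90e+01 2.00e-01]
```

```bash
J='python3 -m jog'
$J '[0.03,0,-0.01,0,0,0,1, 0.035,0,0,0,0,0,1, 0.035,0,0,0,0,0,1, 0.035,0,0,0,0,0,1, 0.03,0,0,0,0,0,1]' >/dev/null
python3 - <<'E'
from geo import *
from bench import bot; import cv2
st()
r=R.from_euler("z",YB); W=lambda p:r.apply(np.array(p)/1e3)+B
im={n:bot.camera(n)["img"].astype(int) for n in("top","scene")}
def quad(n,a,e,y):
    d=np.array([np.cos(e),0,np.sin(e)]);t=np.array([-np.sin(e),0,np.cos(e)]);a=np.array([a[0],y,a[1]])
    return proj(n,W([a-s*90*d+u*9*np.array([0,1,0])+v*7*t for s in(0,1) for u in(-1,1) for v in(-1,1)]))
obs={}
for n in im:
    m=((im[n][:,:,0]>65)&(im[n][:,:,0]>2*im[n][:,:,1])&(im[n][:,:,0]>2*im[n][:,:,2])).astype(np.uint8)
    c=proj(n,W([130,0,100]))[0]; k,l,s,ce=cv2.connectedComponentsWithStats(m)
    i=1+np.argmin(np.hypot(*(ce[1:]-c).T)+1e3*(s[1:,4]<25)); obs[n]=(l==i).astype(np.uint8); print(n,s[i],ce[i].round(1))
best=[]
for x in range(130,190,4):
  for z in range(74,190,4):
    for y in(-4,0,4):
     for e in np.arange(-.2,1.2,.1):
      sc=1
      for n in obs:
        h=np.zeros((480,640),np.uint8); cv2.fillConvexPoly(h,cv2.convexHull(quad(n,(x,z),e,y).round().astype(np.int32)),1)
        sc*=(h&obs[n]).sum()/(h|obs[n]).sum()
      best.append((sc,x,z,e,y))
for b in sorted(best)[-5:]: print(np.round(b,2))
# block face residual: grey-green region vs home outline
for n in im:
    g=im[n]; m=((g[:,:,1]-g[:,:,0]>5)&(g[:,:,1]<130)).astype(np.uint8)
    c=proj(n,W([-45,0,40]))[0].astype(int); k,l=cv2.connectedComponents(m); h=cv2.findContours((l==l[c[1],c[0]]).astype(np.uint8),0,1)[0]
    h=max(h,key=cv2.contourArea); print(n,cv2.boundingRect(h),"home",proj(n,W([[20,-65,40],[-70,-65,40],[-70,65,40],[20,65,40]])).round(1).tolist())
E
```

```text
t 18.98 board mm [146.1 167.  248.8] yaw err 0.001 rp [-3.141 -0.004] F board [-0.3 -0.2  0.9] w -0.0 q [ 0.08 -0.3   1.69  0.    1.76 -1.41]
top [276 209  34   9 206] [292.  212.9]
scene [305 261  25  22 177] [317.4 271.4]
[  0.39 178.    86.     0.     0.  ]
[  0.4 182.  102.    0.2   0. ]
[4.0e-01 1.7e+02 9.0e+01 1.0e-01 0.0e+00]
[4.10e-01 1.78e+02 9.40e+01 1.00e-01 0.00e+00]
[  0.42 170.    90.     0.2    0.  ]
top (0, 0, 640, 480) home [[338.1, 194.1], [372.8, 197.0], [369.1, 247.0], [334.1, 244.1]]
scene (278, 233, 9, 12) home [[273.9, 268.3], [255.4, 248.9], [291.6, 228.0], [310.4, 246.2]]
```

```bash
python3 -c "
from bench import bot; print(bot.sign_off())"
```

```text
the job is handed in; nothing more can be done
None
```

The job is handed in at about 19 s of the 67 s. The block was pushed to a firm stop against both fences, and the handle stayed down at its locked position (end near x 174, z 92 mm) with the hand clear. I did not measure the block's position again after the clamp closed, and the pad's force could not be read.

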